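Find the loose bolt of the tablet stand and hold its cap open

ROBOT

A 7-joint arm with a two-finger parallel gripper is mounted at the origin on the work surface. World frame = base frame: x ahead of the robot, y to its left, z up, the work surface at z = 0. Lengths are in m, angles in rad, forces in N, time in s.
With the tool pointing down it reaches from about 0.35 to 0.9 m from the base axis. Payload 8.1 kg.
Tool frame: the origin (TCP) lies on the centre line of the jaws, within the pads' length; the fingertips stand 22 mm ahead of it and the grasp point (between the pads) lies 3 mm ahead of it; z points along the fingers, y is the direction in which the jaws open and shut (so a half turn about z gives the same grasp; the last joint's range is limited). The gripper opens to 85 mm and grips with 20 to 120 N. Pads are 22 mm wide; open, the fingers measure 114 mm over their backs; the gripper's body (76 mm by 85 mm) begins 54 mm behind the grasp point. The pads swing forward as they close: fully open they stand 13 mm farther back than shut.
Start: joints at [-1.447, 0.434, 0.025, 1.573, -0.012, 1.134, -0.075], TCP at [0.141, 0.609, 0.253] pointing down, gripper open.
Joint ranges: [-2.62, 2.62], [-0.44, 2.09], [-1.27, 1.32], [0.08, 2.57], [-1.32, 4.46], [0.12, 2], [-2.74, 2.74]. Speed limits (rad/s): [2.22, 2.22, 3.01, 3.01, 3.14, 3.14, 3.14].

INTERFACE

Orientations are given as a unit quaternion [w, x, y, z].
In Python, from station import ctrl gives the robot as it stands.
- The arm moves only by the tool carry_out, never from a script. Its argument "motion" is one flat list of numbers, 7 for each row, row after row: the closure, from 0 (fully open) to 1 (shut), then the shift along the world's x, y, z in m, then the turn, a rotation vector about the world's x, y, z in rad. A call has 1 to 20 rows; each row shifts and turns the commanded pose from where the row before left it; what a row does not reach is not made up. A row lasts 1/8 s, in which the tool goes at most 62.5 mm and 10.7 degrees, less where a joint would pass 70% of its speed; a pose out of reach is approached as far as the arm can. A call with a gripper value outside its range is refused whole. The fingers move at their own pace and stop on an object; "grip_force" is the grip in N (left out, the last holds). Time passes only in rows, so rows that do not move let the fingers close. It gives the time, the measured TCP pose, the force and the opening at its end, in the units of the state.
- ctrl.get_state(): the state, without advancing time (a new reading comes with each control period).
- ctrl.capture(name): name is "scene" or "top"; returns the picture (400x640x3 uint8, blue, green, red); there is no depth.
- ctrl.get_calibration(name): a dict with "fx", "fy", "cx", "cy" (pixels), "pose" (4x4, takes a point from camera to world coordinates). Camera axes: x right, y up, looking along -z (the intrinsics and any distortion apply to the point x, -y, -z); pixel columns grow to the right and rows downward; lengths in m; the calibration is good to about 2 mm. A picture is of the moment at which its call begins. get_calibration takes no time and is no camera call.
- ctrl.job_done(): hands the job in, once; it reports no verdict.
The state is a dict: "time": time; "qpos": joint angles; "qvel": joint speeds; "joint_torque": joint torques, N m; "position": TCP position; "ee_rot": TCP orientation; "contact_force": force on the tool from outside, world axes, zero at the start; "ft_torque": the same for the moment, N m; "opening": finger opening in m.
Only numpy, scipy, OpenCV 4.12 (cv2) and the standard library are available. Lean on these libraries where they do the work, as an engineer would, in place of code of your own. Each camera call takes 0.05 s, during which the arm holds its last target.

TASK

The drawing tablet's stand wobbles: first set the tablet upright and square to its foot so that it is clear of the bolts, then tap down on the capped bolts along the foot until you find the loose one, which sinks and stays down. Lift the cap of that bolt at least 50 degrees open by its bar and finish while still holding it open in the gripper, the bolt still sunk, so that a colleague can get a key on it. Keep the caps of the other bolts shut, the tablet as you set it (within about 8 degrees), and the bottle, basket and marker where they are.

Things in the scene. Friction and masses are not known exactly. Their poses are not given: they have to be found in the camera images.
- stand: Screwed-down foot of the tablet stand: aluminium plate 240 (x) x 320 (y) x 8 mm, origin at the centre of its underside, on the table; its -x side faces the robot. A grey fixing rail 44 mm wide (x), with its top 34 mm above the table, runs along y at x = -75 mm and carries the three capped bolts at y = +100, 0 and -100 mm. The post stands at x = +90 mm, y = 0. The plate and rail never move during the job.
- swivel (a joint): Swivel of the tablet about the vertical post (x = +90 mm, y = 0 of the foot), rad; 0 = square to the foot (tablet face parallel to the rail), positive = counter-clockwise from above; -0.9 to 0.9. Stiff friction (about 0.3 N m): stays where it is left.
- tilt (a joint): Tilt of the tablet about the level axis along its lower edge, 75 mm above the table on the post's axis, rad; 0 = upright, positive = leaning towards the robot over the bolts; -0.4 to 0.8. Stiff friction (about 0.5 N m): stays where it is left.
- tablet_top (a point): Middle of the tablet's free top edge, 130 mm from the tilt axis; on the tablet's mid-plane. The tablet is black, 200 mm wide, 130 mm high, 10 mm thick; its x axis is normal to the tablet, y along the top edge, z from the tilt axis to the top edge.
- bolt_1 (a joint): How far the left bolt (y = +100 mm of the foot) has sunk with its cap, m, 0 at the start. One of the three bolts, never known beforehand, is loose: pushed down on its closed cap with more than about 6 N (10 N is plenty) it sinks 7 mm and stays down by friction; an upward pull over about 7 N would draw it up again. The tight ones give less than 1.5 mm.
- cap_1 (a joint): Opening angle of the left bolt's hinged cap, rad; 0 = shut, up to 1.6. The hinge lies on the tablet side; the bar side swings up. A weak spring (0.015 N m shut, 0.05 N m at 1.5 rad) and its weight shut it when let go.
- cap_1_top (a point): Centre of the flat round top (32 mm across) of the left cap, above its bolt: the place to tap. 61 mm above the table when shut and not sunk. Axes as the foot's when shut.
- cap_1_bar (a point): Centre of the round grip bar of the left cap: 14 mm in diameter, 36 mm long along the foot's y, standing out 42 mm from the bolt's axis towards the robot, 57 mm above the table when shut and not sunk. Pinched by its two ends it turns between the fingers as the cap swings; the plate lies 42 mm below it.
- cap_1_hinge (a point): Middle of the left cap's hinge axis (along the foot's y), 20 mm from the bolt's axis on the tablet side; the bar's centre is 62 mm from it. Sinks with the bolt.
- bolt_2 (a joint): How far the middle bolt (y = +0 mm of the foot) has sunk with its cap, m, 0 at the start. One of the three bolts, never known beforehand, is loose: pushed down on its closed cap with more than about 6 N (10 N is plenty) it sinks 7 mm and stays down by friction; an upward pull over about 7 N would draw it up again. The tight ones give less than 1.5 mm.
- cap_2 (a joint): Opening angle of the middle bolt's hinged cap, rad; 0 = shut, up to 1.6. The hinge lies on the tablet side; the bar side swings up. A weak spring (0.015 N m shut, 0.05 N m at 1.5 rad) and its weight shut it when let go.
- cap_2_top (a point): Centre of the flat round top (32 mm across) of the middle cap, above its bolt: the place to tap. 61 mm above the table when shut and not sunk. Axes as the foot's when shut.
- cap_2_bar (a point): Centre of the round grip bar of the middle cap: 14 mm in diameter, 36 mm long along the foot's y, standing out 42 mm from the bolt's axis towards the robot, 57 mm above the table when shut and not sunk. Pinched by its two ends it turns between the fingers as the cap swings; the plate lies 42 mm below it.
- cap_2_hinge (a point): Middle of the middle cap's hinge axis (along the foot's y), 20 mm from the bolt's axis on the tablet side; the bar's centre is 62 mm from it. Sinks with the bolt.
- bolt_3 (a joint): How far the right bolt (y = -100 mm of the foot) has sunk with its cap, m, 0 at the start. One of the three bolts, never known beforehand, is loose: pushed down on its closed cap with more than about 6 N (10 N is plenty) it sinks 7 mm and stays down by friction; an upward pull over about 7 N would draw it up again. The tight ones give less than 1.5 mm.
- cap_3 (a joint): Opening angle of the right bolt's hinged cap, rad; 0 = shut, up to 1.6. The hinge lies on the tablet side; the bar side swings up. A weak spring (0.015 N m shut, 0.05 N m at 1.5 rad) and its weight shut it when let go.
- cap_3_top (a point): Centre of the flat round top (32 mm across) of the right cap, above its bolt: the place to tap. 61 mm above the table when shut and not sunk. Axes as the foot's when shut.
- cap_3_bar (a point): Centre of the round grip bar of the right cap: 14 mm in diameter, 36 mm long along the foot's y, standing out 42 mm from the bolt's axis towards the robot, 57 mm above the table when shut and not sunk. Pinched by its two ends it turns between the fingers as the cap swings; the plate lies 42 mm below it.
- cap_3_hinge (a point): Middle of the right cap's hinge axis (along the foot's y), 20 mm from the bolt's axis on the tablet side; the bar's centre is 62 mm from it. Sinks with the bolt.
- bottle: Bystander: clear water bottle with blue screw cap, 62 mm in diameter, 200 mm tall; origin at the centre of its underside.
- basket: Bystander: round wicker basket of markers, 206 mm across the rim, about 80 mm tall; origin at the centre of its underside.
- marker: Bystander: brown marker with black cap lying on the table, 130 mm long (x), 14 mm thick; origin at the centre of its underside.

How it is judged:
On the way, in this order (a step that is already met when the one before it is completed fails the run):
1. the tablet is upright and square to its foot (value of joint tilt between -0.14 and 0.14 rad and value of joint swivel between -0.14 and 0.14 rad), for 0.2 s.
2. the loose bolt has been tapped down (value of joint any of bolt_1, bolt_2, bolt_3 above 0.004 m), for 0.2 s.
3. the loose bolt's cap is held open (((value of joint bolt_1 above 0.004 m and value of joint cap_1 above 0.87 rad and contact force between the fingers and cap_1 above 0.3 N and value of joint each of cap_2, cap_3 below 0.15 rad) or (value of joint bolt_2 above 0.004 m and value of joint cap_2 above 0.87 rad and contact force between the fingers and cap_2 above 0.3 N and value of joint each of cap_1, cap_3 below 0.15 rad) or (value of joint bolt_3 above 0.004 m and value of joint cap_3 above 0.87 rad and contact force between the fingers and cap_3 above 0.3 N and value of joint each of cap_1, cap_2 below 0.15 rad))), for 0.2 s.
At the end, for the whole second after the job is handed in: One bolt is sunk by more than 4 mm, its cap is open by more than 0.87 rad (50 degrees) with the fingers touching it (over 0.3 N), the other two caps are within 0.15 rad of shut, and the tablet's tilt and swivel are within 0.14 rad (8 degrees) of zero (all of step 1 and ((value of joint bolt_1 above 0.004 m and value of joint cap_1 above 0.87 rad and contact force between the fingers and cap_1 above 0.3 N and value of joint each of cap_2, cap_3 below 0.15 rad) or (value of joint bolt_2 above 0.004 m and value of joint cap_2 above 0.87 rad and contact force between the fingers and cap_2 above 0.3 N and value of joint each of cap_1, cap_3 below 0.15 rad) or (value of joint bolt_3 above 0.004 m and value of joint cap_3 above 0.87 rad and contact force between the fingers and cap_3 above 0.3 N and value of joint each of cap_1, cap_2 below 0.15 rad))); the arm keeps its last pose, push and grip.
It fails at once if the cap of a bolt that has not been found loose is opened ((value of joint cap_1 above 0.35 rad and value of joint bolt_1 below 0.002 m) or (value of joint cap_2 above 0.35 rad and value of joint bolt_2 below 0.002 m) or (value of joint cap_3 above 0.35 rad and value of joint bolt_3 below 0.002 m)).
It fails at once if the bottle, basket or marker is shifted by more than 30 mm (distance of any of bottle, basket, marker from where it was at the start of the episode above 0.03 m).
It fails at once if the bottle is tipped (angle between bottle's own z axis and vertical above 0.4 rad).
It also fails if it takes over 64 s, if anything falls off the work surface, if the arm or the gripper's body presses on something with over 40 N, if the wrist force passes 120 N, or if a joint passes its speed limit or range.

## Working session

There is one attempt and no reset: what is moved stays moved. The work goes in short steps, Python scripts to look and compute and a tool call to move; the robot and the scene stay as the last step left them, time stands still between calls to the robot, and variables do not carry over. Pictures are saved under pics/ and viewed, and the job is handed in when it is done.

Besides the shell and the picture viewer there is one more tool, called after "Emit:" as name(argument=value, ...) on one line, values as JSON. carry_out: Moves the arm, as the interface text tells. Its arguments: {"type":"object","properties":{"motion":{"type":"array"},"grip_force":{"type":"number"}},"required":["motion"]}

```bash
mkdir -p pics; ls; cat > h.py <<'E'
import numpy as np,cv2
from station import ctrl
def cal(n):
    c=ctrl.get_calibration(n); return c
def proj(n,P):
    c=cal(n);T=np.linalg.inv(np.array(c['pose']));p=(T[:3,:3]@np.atleast_2d(P).T).T+T[:3,3]
    return np.c_[c['fx']*p[:,0]/-p[:,2]+c['cx'], c['fy']*-p[:,1]/-p[:,2]+c['cy']]
def ray(n,u,v,z):
    c=cal(n);T=np.array(c['pose']);d=T[:3,:3]@np.array([(u-c['cx'])/c['fx'],-(v-c['cy'])/c['fy'],-1]);o=T[:3,3]
    return o+d*(z-o[2])/d[2]
E
python3 - <<'E'
from h import *
for n in('scene','top'):
    c=cal(n);print(n,c)
    cv2.imwrite(f'pics/{n}0.png',ctrl.capture(n))
print(ctrl.get_state())
E
```

```text
pics
scene {'fx': 416.71514845547097, 'fy': 416.71514845547097, 'cx': 309.71441418632253, 'cy': 195.4436338376014, 'pose': array([[-0.8365405 , -0.32203714,  0.44327427,  0.96144856],
       [ 0.5473965 , -0.45637836,  0.70148119,  0.68331949],
       [-0.02360222,  0.82946421,  0.55806099,  0.72219029],
       [ 0.        ,  0.        ,  0.        ,  1.        ]])}
top {'fx': 370.60051075936906, 'fy': 370.60051075936906, 'cx': 316.3368119006721, 'cy': 196.4686866361698, 'pose': array([[-0.02796418,  0.98980807, -0.13963523,  0.36590931],
       [-0.99960807, -0.02750759,  0.00519916, -0.04447718],
       [ 0.00130514,  0.1397259 ,  0.99018936,  1.25337765],
       [ 0.        ,  0.        ,  0.        ,  1.        ]])}
{'time': 0.1, 'qpos': array([-1.44660942,  0.43514978,  0.02501066,  1.57401114, -0.01159183,
        1.13397951, -0.07510742]), 'qvel': array([ 0.0002542 , -0.00188276, -0.00050401, -0.00278388,  0.0004308 ,
       -0.00116249,  0.00080605]), 'joint_torque': array([ 3.07518712e-03, -6.71752095e+01,  1.02823064e+00, -3.16906106e+01,
        1.58384966e-02,  7.30308107e-03, -3.01263117e-05]), 'position': array([0.14050751, 0.60857358, 0.25260509]), 'ee_rot': array([-3.99915202e-06,  1.13203760e-01,  9.93571546e-01, -7.01450893e-04]), 'contact_force': array([0.05807329, 0.10451739, 0.21553706]), 'ft_torque': array([-0.00131708, -0.02352575, -0.02167489]), 'opening': 0.08534668371569204}
```

View pics/scene0.png

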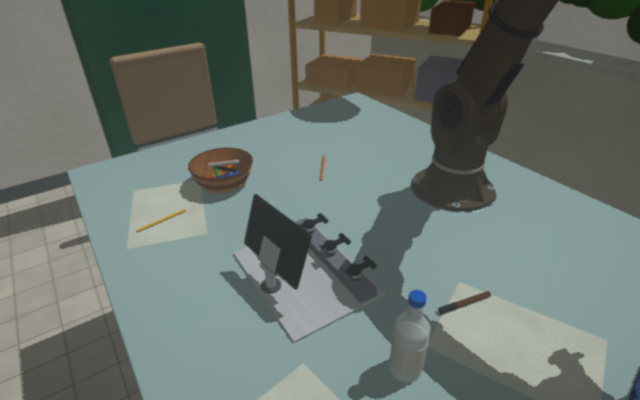

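View pics/top0.png

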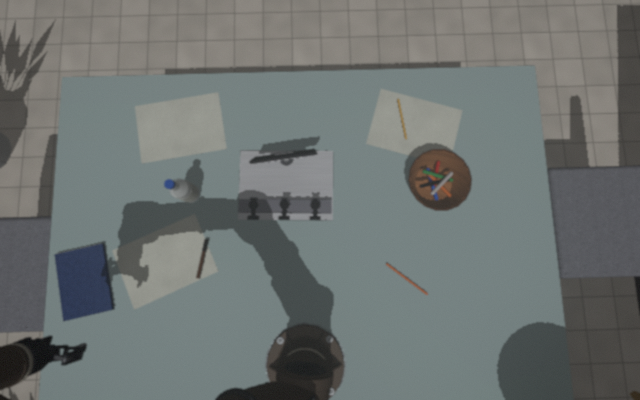

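```bash
python3 - <<'E'
from h import *
a=cv2.imread('pics/top0.png')[130:235,215:350]
cv2.imwrite('pics/c1.png',np.clip(cv2.resize(a,None,fx=5.8,fy=5.6,interpolation=cv2.INTER_CUBIC)*1.6,0,255))
a=cv2.imread('pics/scene0.png')[185:345,220:400]
cv2.imwrite('pics/c2.png',np.clip(cv2.resize(a,None,fx=3.7,fy=3.7,interpolation=cv2.INTER_CUBIC)*1.6,0,255))
E
```

```text
[ WARN:0@0.603] global loadsave.cpp:1063 imwrite_ Unsupported depth image for selected encoder is fallbacked to CV_8U.
```

View pics/c1.png

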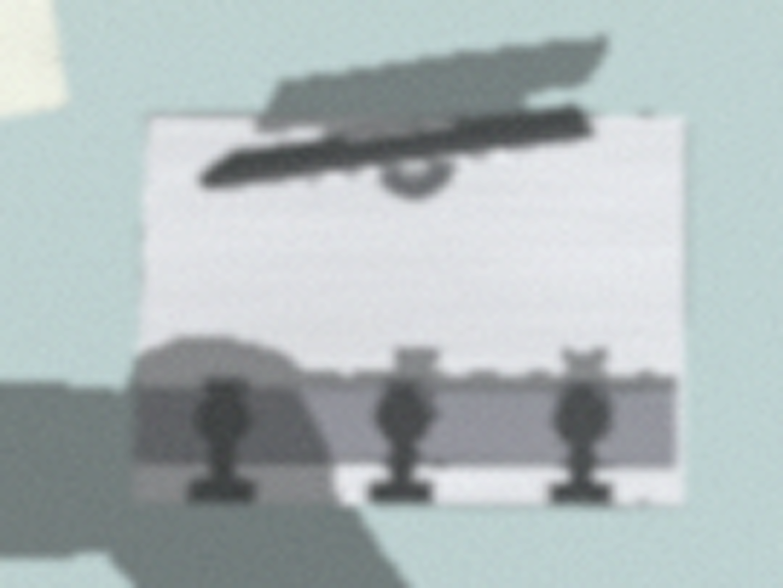

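View pics/c2.png

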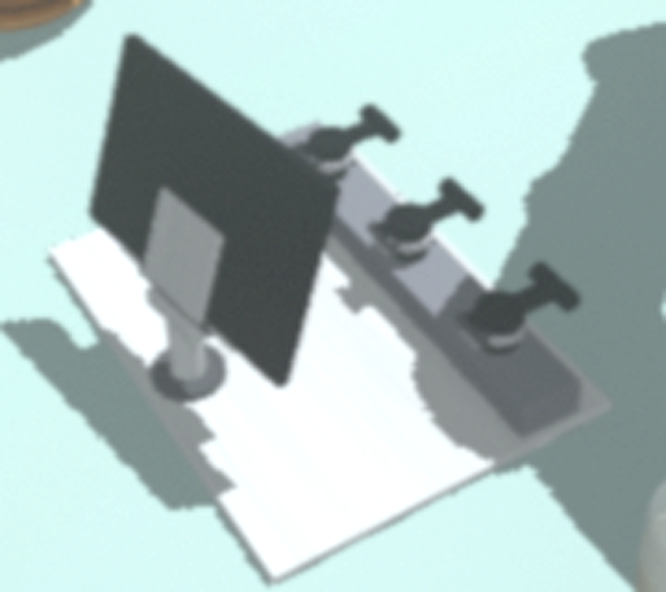

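```bash
cat > fit.py <<'E'
from h import *
from scipy.optimize import least_squares
A=lambda L:np.array([[215+x/5.8,130+y/5.6] for x,y in L])
B=lambda L:np.array([[220+x/3.7,185+y/3.7] for x,y in L])
# foot model
def foot(p,P):
    x,y,a=p;c,s=np.cos(a),np.sin(a);P=np.atleast_2d(np.array(P,float))
    return np.c_[x+c*P[:,0]-s*P[:,1],y+s*P[:,0]+c*P[:,1],P[:,2]]
corn=[(.12,.16,.008),(.12,-.16,.008),(-.12,-.16,.008)]
bars=[(-.117,y,.057) for y in(.1,0,-.1)]
sc=[(.12,-.16,.008),(.12,.16,.008),(-.12,.16,.008)]
def res(p,full=False):
    r=np.vstack([proj('top',foot(p,corn))-A([(148,116),(685,117),(684,502)]),
     proj('top',foot(p,bars))-A([(222,491),(401,492),(580,492)]),
     proj('scene',foot(p,sc))-B([(48,255),(275,580),(608,405)]),
     proj('scene',foot(p,bars[::-1]))-B([(382,123),(463,200),(556,287)])])
    return r.ravel()
def tabpts(sw,ti,P):
    P=np.array(P,float);c,s=np.cos(ti),np.sin(ti)
    x=P[:,0]*c-P[:,2]*s; z=P[:,0]*s+P[:,2]*c  # tilt + leans to -x
    c,s=np.cos(sw),np.sin(sw);y=P[:,1]
    return np.c_[.09+c*x-s*y,s*x+c*y,.075+z]
E
cat > f1.py <<'E'
from fit import *
f=least_squares(res,[.6,0,0]);print(f.x,f.fun.reshape(-1,2).round(1).tolist())
T=[(.005,-.1,.13),(.005,-.1,0),(.005,.1,.13),(.005,.1,0)]
T2=[(0,.1,.13),(0,-.1,.13)]
def r2(q):return np.vstack([proj('scene',foot(f.x,tabpts(*q,T)))-B([(130,35),(92,213),(337,190),(283,385)]),
  ]).ravel()
g=least_squares(r2,[0,0]);print(g.x,g.fun.reshape(-1,2).round(1).tolist())
q=proj('top',foot(f.x,tabpts(*g.x,T)));print(((q-[215,130])*[5.8,5.6]).round(0))
print(foot(f.x,[(-.075,y,.061) for y in(.1,0,-.1)]),foot(f.x,bars),foot(f.x,tabpts(*g.x,[(0,.1,.13),(0,0,.13),(0,-.1,.13)])))
for n,u,v,z in(('top',170,184,.2),('top',204,242,0.01),('top',208,275,0.01),('top',440,180,.08)):print(ray(n,u,v,z))
E
python3 f1.py
```

```text
[ 0.58490779  0.05330643 -0.03260813] [[-0.9, -0.5], [-0.8, -0.2], [-0.6, 0.5], [-0.6, -0.0], [-0.6, -0.1], [-0.5, 0.1], [-0.5, -1.8], [-0.6, -0.3], [1.6, -1.2], [-0.8, 0.1], [-0.7, -0.3], [-0.6, -0.2]]
[0.14750934 0.37857499] [[-0.2, -0.7], [-1.9, 0.8], [0.1, -0.6], [-1.8, 1.6]]
[[588. 129.]
 [576. 102.]
 [194. 182.]
 [223. 150.]]
[[ 0.51320789  0.15569845  0.061     ]
 [ 0.50994766  0.05575161  0.061     ]
 [ 0.50668742 -0.04419523  0.061     ]] [[ 0.47123022  0.15706775  0.057     ]
 [ 0.46796998  0.05712091  0.057     ]
 [ 0.46470975 -0.04282593  0.057     ]] [[ 0.61566433  0.14420425  0.19579499]
 [ 0.62712919  0.04486364  0.19579499]
 [ 0.63859404 -0.05447698  0.19579499]]
[0.56245958 0.37065957 0.2       ]
[0.39861244 0.32712608 0.01      ]
[0.2904261 0.312435  0.01     ]
[ 0.57383763 -0.45006923  0.08      ]
```

```bash
cat > plan.py <<'E'
from fit import *
from scipy.spatial.transform import Rotation as R
F=[.58491,.05331,-.0326]
def tabpose(sw,ti,h): # tool pose with TCP h m above tilt axis along tablet z
    p=foot(F,tabpts(sw,ti,[(0,0,h)]))[0]
    Rt=R.from_euler('z',F[2]+sw)*R.from_euler('y',-ti)
    X=Rt.as_matrix(); 
    return p,R.from_matrix(np.c_[-X[:,1],-X[:,0],-X[:,2]]),R.from_matrix(np.c_[X[:,1],X[:,0],-X[:,2]])
def cur():
    s=ctrl.get_state();q=s['ee_rot'];return s['position'],R.from_quat([q[1],q[2],q[3],q[0]])
E
python3 - <<'E'
from plan import *
p,r=cur();print(r.as_matrix().round(3))
for h in(.25,.134):
    t=tabpose(.1475,.3786,h)
    for k in(1,2):print(h,t[0].round(4),(t[0]-p).round(4),(t[k]*r.inv()).as_rotvec().round(3))
# path poses
prev=tabpose(.1475,.3786,.134)
for s in np.linspace(0,1,7)[1:]:
    t=tabpose(.1475*(1-s),.3786*(1-s),.134)
    print((t[0]-prev[0]).round(4),(t[1]*prev[1].inv()).as_rotvec().round(4));prev=t
E
```

```text
[[-0.974  0.225 -0.   ]
 [ 0.225  0.974 -0.001]
 [-0.    -0.001 -1.   ]]
0.25 [0.5831 0.0398 0.3073] [ 0.4426 -0.5688  0.0547] [-0.329 -0.294  1.887]
0.25 [0.5831 0.0398 0.3073] [ 0.4426 -0.5688  0.0547] [ 0.27  -0.302 -1.213]
0.134 [0.6257 0.0447 0.1995] [ 0.4852 -0.5639 -0.0531] [-0.329 -0.294  1.887]
0.134 [0.6257 0.0447 0.1995] [ 0.4852 -0.5639 -0.0531] [ 0.27  -0.302 -1.213]
[0.0078 0.0019 0.0029] [-0.0065  0.0628 -0.0246]
[0.008  0.0016 0.0024] [-0.0049  0.0629 -0.0246]
[0.0082 0.0012 0.0019] [-0.0034  0.063  -0.0246]
[0.0083 0.0008 0.0013] [-0.0018  0.0631 -0.0246]
[0.0084 0.0003 0.0008] [-0.0003  0.0631 -0.0246]
[ 0.0084 -0.0001  0.0003] [ 0.0013  0.0631 -0.0246]
```

Emit:
carry_out(motion=[0, 0, 0, 0.05, 0, 0, 0, 0, 0, 0, 0.05, 0, 0, 0, 0, 0.0369, -0.0474, -0.0038, 0.0225, -0.0252, -0.1011, 0, 0.0369, -0.0474, -0.0038, 0.0225, -0.0252, -0.1011, 0, 0.0369, -0.0474, -0.0038, 0.0225, -0.0252, -0.1011, 0, 0.0369, -0.0474, -0.0038, 0.0225, -0.0252, -0.1011, 0, 0.0369, -0.0474, -0.0038, 0.0225, -0.0252, -0.1011, 0, 0.0369, -0.0474, -0.0038, 0.0225, -0.0252, -0.1011, 0, 0.0369, -0.0474, -0.0038, 0.0225, -0.0252, -0.1011, 0, 0.0369, -0.0474, -0.0038, 0.0225, -0.0252, -0.1011, 0, 0.0369, -0.0474, -0.0038, 0.0225, -0.0252, -0.1011, 0, 0.0369, -0.0474, -0.0038, 0.0225, -0.0252, -0.1011, 0, 0.0369, -0.0474, -0.0038, 0.0225, -0.0252, -0.1011, 0, 0.0369, -0.0474, -0.0038, 0.0225, -0.0252, -0.1011, 0, 0, 0, 0, 0, 0, 0])

```text
time: 1.98
position: [0.5845, 0.0354, 0.3074]
ee_rot: [0.127, 0.656, 0.73, 0.14]
contact_force: [0.5, 1.0, -0.1]
opening: 0.085
```

```bash
python3 - <<'E'
from plan import *
p,r=cur()
for h in(.25,.134):
    t=tabpose(.1475,.3786,h);print((t[0]-p).round(4),(t[2]*r.inv()).as_rotvec().round(3))
print(ctrl.get_state()['qpos'].round(2))
a=ctrl.capture('scene')[60:345,180:480]
cv2.imwrite('pics/s1.png',np.clip(cv2.resize(a,None,fx=2,fy=2)*1.6,0,255).astype('u1'))
E
```

```text
[-0.0015  0.0044 -0.0001] [0.001 0.002 0.008]
[ 0.0411  0.0093 -0.1078] [0.001 0.002 0.008]
[-0.74  0.13  0.66  1.95 -0.12  0.7   0.08]
```

View pics/s1.png

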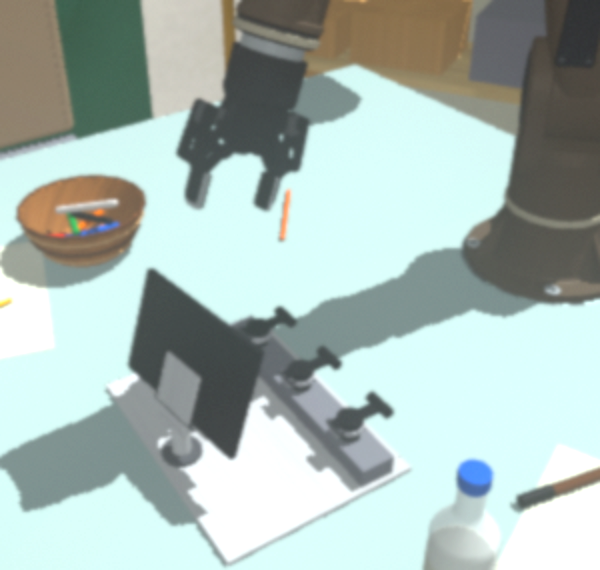

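Emit:
carry_out(motion=[0, 0.0103, 0.0023, -0.027, 0, 0, 0.008, 0, 0.0103, 0.0023, -0.027, 0, 0, 0, 0, 0.0103, 0.0023, -0.027, 0, 0, 0, 0, 0.0103, 0.0023, -0.027, 0, 0, 0, 0, 0, 0, 0, 0, 0, 0, 0.5, 0, 0, 0, 0, 0, 0, 0.8, 0, 0, 0, 0, 0, 0, 1, 0, 0, 0, 0, 0, 0, 1, 0, 0, 0, 0, 0, 0, 1, 0, 0, 0, 0, 0, 0, 1, 0, 0, 0, 0, 0, 0], grip_force=40)

```text
time: 3.4
position: [0.6254, 0.0496, 0.2009]
ee_rot: [0.126, 0.65, 0.735, 0.143]
contact_force: [-1.1, 0.8, 7.1]
opening: 0.009
```

```bash
python3 - <<'E'
from plan import *
p,r=cur()
t=tabpose(.1475,.3786,.134);print((t[0]-p).round(4),(t[2]*r.inv()).as_rotvec().round(3))
s=ctrl.get_state();print(s['contact_force'],s['ft_torque'],s['opening'])
a=ctrl.capture('scene')[60:345,180:480]
cv2.imwrite('pics/s2.png',np.clip(cv2.resize(a,None,fx=2,fy=2)*1.6,0,255).astype('u1'))
E
```

```text
[ 0.0003 -0.0049 -0.0014] [-0.001  0.004 -0.008]
[-1.05461485  0.80344596  7.05875207] [ 0.18838692  0.25468304 -0.04178633] 0.008983329026384858
```

View pics/s2.png

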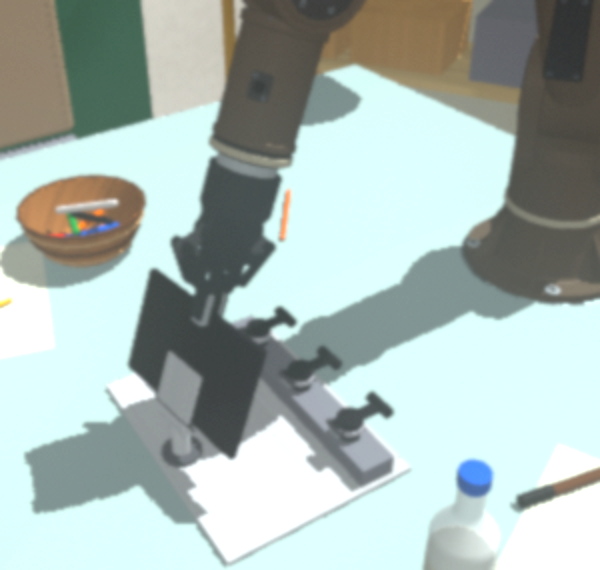

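Emit:
carry_out(motion=[1, 0.0039, 0.001, 0.0014, -0.003, 0.0315, -0.0123, 1, 0.0039, 0.0009, 0.0014, -0.003, 0.0315, -0.0123, 1, 0.004, 0.0008, 0.0012, -0.0025, 0.0315, -0.0123, 1, 0.004, 0.0008, 0.0012, -0.0025, 0.0315, -0.0123, 1, 0.0041, 0.0006, 0.001, -0.0017, 0.0315, -0.0123, 1, 0.0041, 0.0006, 0.0009, -0.0017, 0.0315, -0.0123, 1, 0.0041, 0.0004, 0.0007, -0.0009, 0.0315, -0.0123, 1, 0.0042, 0.0004, 0.0006, -0.0009, 0.0315, -0.0123, 1, 0.0042, 0.0001, 0.0004, 0, 0.0315, -0.0123, 1, 0.0042, 0.0001, 0.0004, 0, 0.0315, -0.0123, 1, 0.0042, 0, 0.0002, 0.0006, 0.0315, -0.0123, 1, 0.0042, 0, 0.0001, 0.0006, 0.0315, -0.0123, 1, 0, 0, 0, 0, 0, 0, 1, 0, 0, 0, 0, 0, 0])

```text
time: 5.2
position: [0.6748, 0.0553, 0.2103]
ee_rot: [0.0, 0.716, 0.698, 0.003]
contact_force: [1.0, 0.1, 5.5]
opening: 0.009
```

```bash
cat > look.py <<'E'
from plan import *
import sys
def look(n):
    a=ctrl.capture('scene')[150:350,220:420];cv2.imwrite(f'pics/{n}s.png',np.clip(cv2.resize(a,None,fx=3,fy=3,interpolation=cv2.INTER_CUBIC)*1.6,0,255).astype('u1'))
    a=ctrl.capture('top')[130:235,215:350];cv2.imwrite(f'pics/{n}t.png',np.clip(cv2.resize(a,None,fx=5.8,fy=5.6,interpolation=cv2.INTER_CUBIC)*1.6,0,255).astype('u1'))
E
python3 - <<'E'
from look import *
p,r=cur()
t=tabpose(0,0,.134);print((t[0]-p).round(4),(t[2]*r.inv()).as_rotvec().round(3))
s=ctrl.get_state();print(s['contact_force'],s['ft_torque'],s['opening'])
look('a')
E
```

```text
[ 0.0001 -0.0049 -0.0013] [-0.003  0.005 -0.008]
[0.99541348 0.14282875 5.53401767] [ 0.03736439 -0.3083461   0.27527032] 0.009002461631789716
```

View pics/as.png

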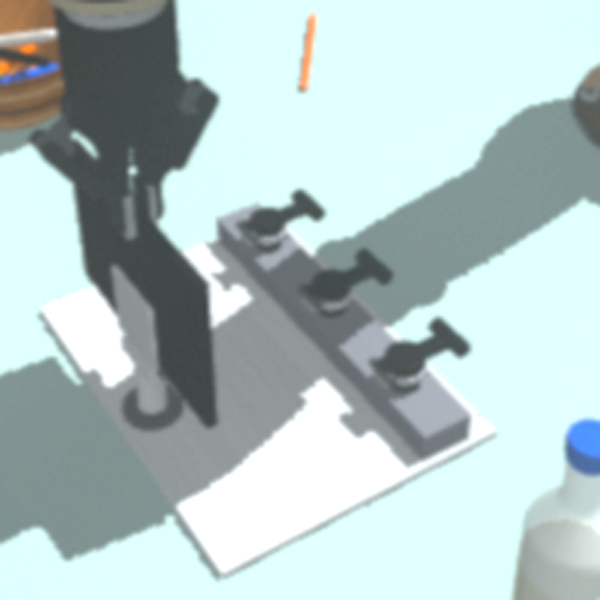

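Emit:
carry_out(motion=[0.6, 0, 0, 0, 0, 0, 0, 0.3, 0, 0, 0, 0, 0, 0, 0, 0, 0, 0, 0, 0, 0, 0, 0, 0, 0, 0, 0, 0, 0, 0, 0, 0, 0, 0, 0, 0, -0.003, 0, 0.03, 0, 0, 0, 0, -0.003, 0, 0.035, 0, 0, 0, 0, -0.01, 0, 0.035, 0, 0, 0, 0, -0.04, 0, 0.02, 0, 0, 0, 0, -0.04, 0, 0, 0, 0, 0, 0, -0.04, 0, 0, 0, 0, 0, 0, -0.04, 0, 0, 0, 0, 0])

```text
time: 6.8
position: [0.4964, 0.055, 0.3292]
ee_rot: [-0.0, 0.716, 0.698, 0.002]
contact_force: [0.4, 0.8, 0.5]
opening: 0.0852
```

```bash
python3 - <<'E'
from look import *
s=ctrl.get_state();print(s['time'],s['position'],s['contact_force'],s['opening'])
look('b')
E
```

```text
6.8 [0.49639034 0.05503366 0.32923624] [0.407623   0.80025453 0.53711811] 0.08519443407451255
```

View pics/bs.png

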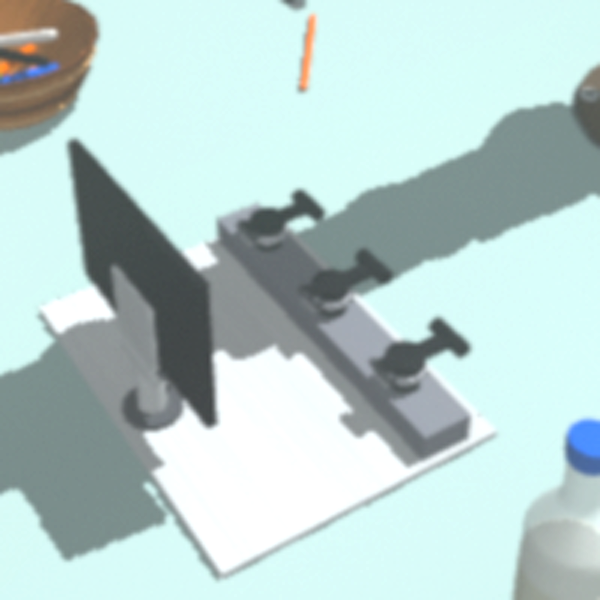

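View pics/bt.png

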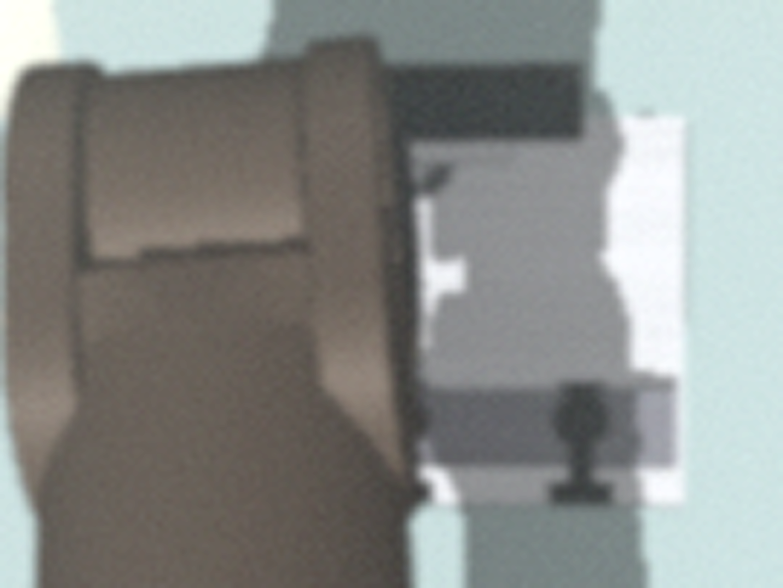

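```bash
python3 - <<'E'
from plan import *
T=[(.005,-.1,.13),(.005,-.1,0),(.005,.1,.13),(.005,.1,0)]
C=np.array([(72,141),(88,272),(210,284),(215,425)])/3+[220,150]
r2=lambda q:(proj('scene',foot(F,tabpts(*q,T)))-C).ravel()
g=least_squares(r2,[0,0]);print(g.x,g.fun.reshape(-1,2).round(1).tolist())
s=ctrl.get_state();print(s['qpos'].round(2))
p,r=cur();print(r.as_matrix().round(3))
a=F[2];c,sn=np.cos(a),np.sin(a)
for k in(1,-1):
    M=R.from_matrix(np.c_[np.array([-k*c,-k*sn,0]),[-k*sn*-1,k*c,0],[0,0,-1]]) if 0 else R.from_matrix(np.c_[np.cross([-sn*k,c*k,0],[0,0,-1]),[-sn*k,c*k,0],[0,0,-1]])
    print(k,(M*r.inv()).as_rotvec().round(3))
print(foot(F,[(-.075,y,.061) for y in(.1,0,-.1)])-p)
E
```

```text
[0.0346485  0.05688847] [[-0.3, -0.9], [-2.4, 1.2], [-0.1, -0.4], [-1.7, 2.0]]
[-0.79  0.17  0.69  1.8  -0.12  1.21 -0.09]
[[ 0.025  1.     0.   ]
 [ 1.    -0.025  0.005]
 [ 0.005  0.    -1.   ]]
1 [-0.005 -0.004  1.563]
-1 [-0.004  0.005 -1.578]
[[ 0.01885507  0.10092685 -0.26833451]
 [ 0.01559565  0.00097998 -0.26833451]
 [ 0.01233623 -0.09896689 -0.26833451]]
```

Emit:
carry_out(motion=[1, 0.0017, 0, -0.02, 0, 0, -0.1753, 1, 0.0017, 0, -0.02, 0, 0, -0.1753, 1, 0.0017, 0, -0.02, 0, 0, -0.1753, 1, 0.0017, 0, -0.02, 0, 0, -0.1753, 1, 0.0017, 0, -0.02, 0, 0, -0.1753, 1, 0.0017, 0, -0.02, 0, 0, -0.1753, 1, 0.0017, 0, -0.02, 0, 0, -0.1753, 1, 0.0017, 0, -0.02, 0, 0, -0.1753, 1, 0.0017, 0, -0.02, 0, 0, -0.1753, 1, 0, 0, -0.015, 0, 0, 0, 1, 0, 0, -0.015, 0, 0, 0, 1, 0, 0, -0.015, 0, 0, 0, 1, 0, 0, 0, 0, 0, 0])

```text
time: 8.52
position: [0.5124, 0.055, 0.1034]
ee_rot: [0.001, 1.0, -0.016, 0.001]
contact_force: [-0.2, 0.0, 0.4]
opening: -0.0002
```

```bash
python3 - <<'E'
from look import *
s=ctrl.get_state();print(s['time'],s['qpos'].round(2),s['position'],s['contact_force'],s['opening'])
p,r=cur();print(r.as_matrix().round(3))
print(foot(F,[(-.075,y,.061) for y in(.1,0,-.1)])-p)
look('c')
E
```

```text
8.525 [-0.81  0.57  0.85  2.05 -0.61  0.79 -1.19] [0.51237316 0.05498382 0.10335645] [-0.16100191  0.04531336  0.44417022] -0.00016400718579914062
[[ 1.    -0.031  0.002]
 [-0.031 -1.    -0.002]
 [ 0.002  0.002 -1.   ]]
[[ 0.00083611  0.10071762 -0.04235645]
 [-0.00242331  0.00077075 -0.04235645]
 [-0.00568273 -0.09917612 -0.04235645]]
```

View pics/cs.png

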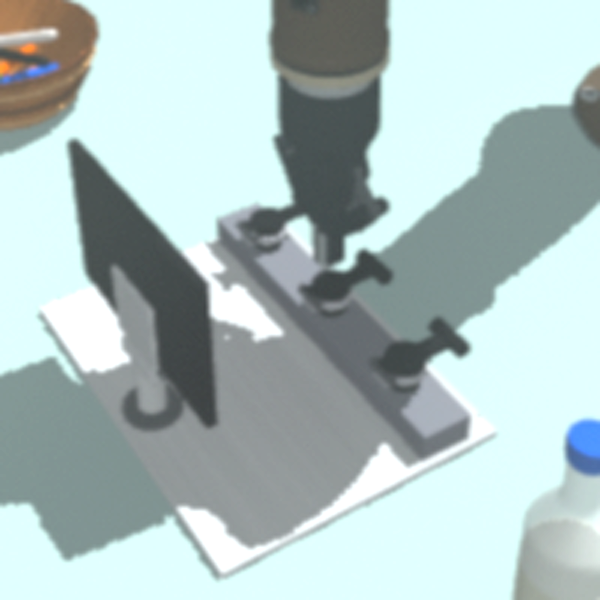

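Emit:
carry_out(motion=[1, -0.0024, 0.0008, -0.009, 0, 0, 0, 1, 0, 0, -0.009, 0, 0, 0, 1, 0, 0, -0.002, 0, 0, 0, 1, 0, 0, -0.001, 0, 0, 0, 1, 0, 0, -0.001, 0, 0, 0, 1, 0, 0, 0, 0, 0, 0])

```text
time: 9.38
position: [0.5105, 0.0558, 0.0824]
ee_rot: [0.001, 1.0, -0.016, 0.002]
contact_force: [-1.3, -0.2, 3.8]
opening: -0.0004
```

Emit:
carry_out(motion=[1, 0, 0, -0.001, 0, 0, 0, 1, 0, 0, -0.001, 0, 0, 0, 1, 0, 0, -0.001, 0, 0, 0, 1, 0, 0, 0, 0, 0, 0])

```text
time: 9.88
position: [0.5105, 0.0559, 0.0793]
ee_rot: [0.001, 1.0, -0.016, 0.002]
contact_force: [-2.5, -0.3, 4.2]
opening: -0.0001
```

Emit:
carry_out(motion=[1, 0, 0, -0.0015, 0, 0, 0, 1, 0, 0, -0.0015, 0, 0, 0, 1, 0, 0, 0, 0, 0, 0])

```text
time: 10.25
position: [0.5105, 0.0559, 0.0762]
ee_rot: [0.001, 1.0, -0.016, 0.002]
contact_force: [-0.5, -1.2, 3.1]
opening: -0.0001
```

Emit:
carry_out(motion=[1, 0, 0, -0.0015, 0, 0, 0, 1, 0, 0, -0.0015, 0, 0, 0, 1, 0, 0, -0.001, 0, 0, 0, 1, 0, 0, 0, 0, 0, 0])

```text
time: 10.75
position: [0.5109, 0.0558, 0.0746]
ee_rot: [-0.0, 1.0, -0.017, 0.002]
contact_force: [-14.1, 0.4, 46.5]
opening: -0.0
```

Emit:
carry_out(motion=[1, 0, 0, 0.015, 0, 0, 0, 1, 0, 0, 0.025, 0, 0, 0, 0.5, -0.02, 0.0006, 0.015, 0, 0, 0, 0, -0.0225, 0.0006, 0, 0, 0, 0, 0, 0, 0, 0, 0, 0, 0, 0, 0, 0, 0, 0, 0, 0])

```text
time: 11.5
position: [0.469, 0.0573, 0.1274]
ee_rot: [0.001, 1.0, -0.016, 0.002]
contact_force: [0.6, -0.4, 0.7]
opening: 0.0721
```

```bash
python3 - <<'E'
from look import *
s=ctrl.get_state();print(s['time'],s['qpos'].round(2),s['position'],s['contact_force'],s['opening'])
p,r=cur();print(foot(F,bars)-p)
look('d')
E
```

```text
11.5 [-0.91  0.47  0.92  2.14 -0.54  0.78 -1.25] [0.46900993 0.05734954 0.12737024] [ 0.55504708 -0.42058192  0.66486711] 0.07207110721720396
[[ 0.00222166  0.09972085 -0.07037024]
 [-0.00103776 -0.00022602 -0.07037024]
 [-0.00429719 -0.10017288 -0.07037024]]
```

View pics/ds.png

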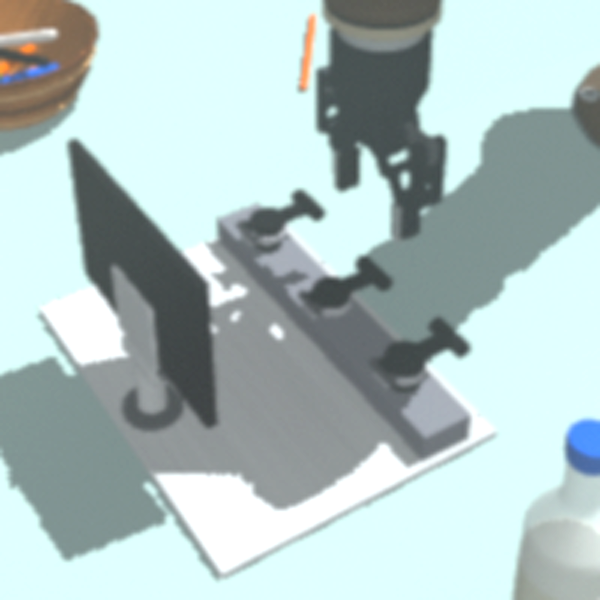

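Emit:
carry_out(motion=[0, -0.001, 0, -0.02, 0, 0, 0, 0, 0, 0, -0.02, 0, 0, 0, 0, 0, 0, -0.02, 0, 0, 0, 0, 0, 0, -0.0154, 0, 0, 0, 0, 0, 0, 0, 0, 0, 0, 0.5, 0, 0, 0, 0, 0, 0, 0.7, 0, 0, 0, 0, 0, 0, 0.7, 0, 0, 0, 0, 0, 0, 0.7, 0, 0, 0, 0, 0, 0, 0.7, 0, 0, 0, 0, 0, 0], grip_force=20)

```text
time: 12.85
position: [0.4673, 0.0571, 0.052]
ee_rot: [0.001, 1.0, -0.016, 0.002]
contact_force: [-0.7, -0.3, 2.4]
opening: 0.0355
```

```bash
python3 - <<'E'
from look import *
s=ctrl.get_state();print(s['time'],s['qpos'].round(2),s['position'],s['contact_force'],s['opening'])
look('e')
h=foot(F,[(-.055,0,.05)])[0];d=foot(F,[(-.117,0,.05)])[0]
print(h,d,R.from_matrix(cur()[1].as_matrix()).as_rotvec())
E
```

```text
12.85 [-0.78  0.59  0.76  2.19 -0.71  0.62 -1.11] [0.46730341 0.05714364 0.05203856] [-0.71233029 -0.27406902  2.35045056] 0.03547424794051613
[0.52993922 0.05510268 0.05      ] [0.46797217 0.05712352 0.05      ] [ 3.13916374 -0.05052952  0.00584681]
```

View pics/es.png

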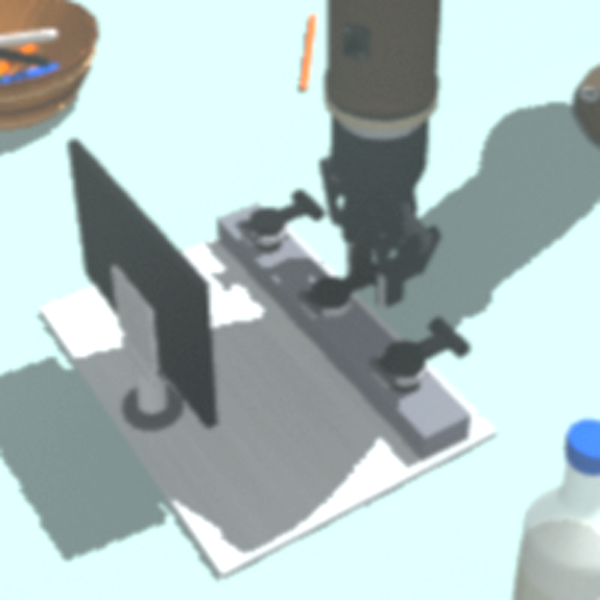

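Emit:
carry_out(motion=[0.7, 0.0003, 0, 0.0062, 0, 0, 0, 0.7, 0.0009, 0, 0.0061, 0, 0, 0, 0.7, 0.0015, -0.0001, 0.006, 0, 0, 0, 0.7, 0, 0, 0, 0, 0, 0])

```text
time: 13.45
position: [0.47, 0.057, 0.0705]
ee_rot: [0.001, 1.0, -0.016, 0.002]
contact_force: [2.2, -0.4, -2.8]
opening: 0.0355
```

Emit:
carry_out(motion=[0.7, 0.0028, -0.0001, 0.0057, 0, 0, 0, 0.7, 0.003, -0.0001, 0.0054, 0, 0, 0, 0.7, 0.0034, -0.0001, 0.0051, 0, 0, 0, 0.7, 0, 0, 0, 0, 0, 0])

```text
time: 13.95
position: [0.4784, 0.0567, 0.0865]
ee_rot: [0.001, 1.0, -0.016, 0.001]
contact_force: [-4.1, -0.5, 0.1]
opening: 0.0355
```

```bash
python3 - <<'E'
from look import *
s=ctrl.get_state();print(s['time'],s['position'],s['contact_force'],s['ft_torque'],s['opening'])
look('f')
h=foot(F,[(-.055,0,.05)])[0];v=s['position']-[-.0007,0,.002]-h;print(np.hypot(v[0],v[2]),np.arctan2(v[2],-v[0]))
E
```

```text
13.95 [0.47838968 0.0567264  0.08646466] [-4.08195381 -0.52180683  0.13436911] [-0.02843959  0.86115766 -0.04369755] 0.03554213249934918
0.061428729916210546 0.5956551380167978
```

View pics/fs.png

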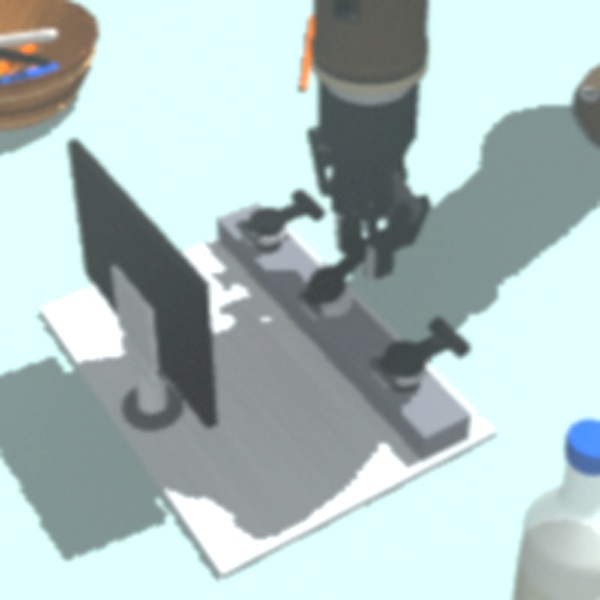

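Emit:
carry_out(motion=[0.7, 0.0037, -0.0001, 0.0049, 0, 0, 0, 0.7, 0.0042, -0.0001, 0.0044, 0, 0, 0, 0.7, 0.0046, -0.0002, 0.0039, 0, 0, 0, 0.7, 0, 0, 0, 0, 0, 0])

```text
time: 14.55
position: [0.4921, 0.0563, 0.0999]
ee_rot: [0.001, 1.0, -0.016, 0.002]
contact_force: [-3.7, -0.6, 0.3]
opening: 0.0352
```

Emit:
carry_out(motion=[0.7, 0.005, -0.0002, 0.0034, 0, 0, 0, 0.7, 0.0054, -0.0002, 0.003, 0, 0, 0, 0.7, 0.0028, -0.0001, 0.0012, 0, 0, 0, 0.7, 0, 0, 0, 0, 0, 0, 0.7, 0, 0, 0, 0, 0, 0])

```text
time: 15.18
position: [0.5048, 0.0558, 0.1072]
ee_rot: [0.001, 1.0, -0.016, 0.002]
contact_force: [-4.1, 1.2, 2.8]
opening: 0.0357
```

```bash
python3 - <<'E'
from look import *
s=ctrl.get_state();print(s['time'],s['position'],s['contact_force'],s['ft_torque'],s['opening'])
look('g')
h=foot(F,[(-.055,0,.05)])[0];v=s['position']-[-.0007,0,.002]-h;print(np.hypot(v[0],v[2]),np.arctan2(v[2],-v[0]))
E
```

```text
15.175 [0.5048238  0.05582639 0.10721188] [-4.08910988  1.19844665  2.84236117] [ 0.03172429  1.04151916 -0.03186462] 0.03566899113874201
0.06036940442131396 1.1544366664952177
```

View pics/gs.png

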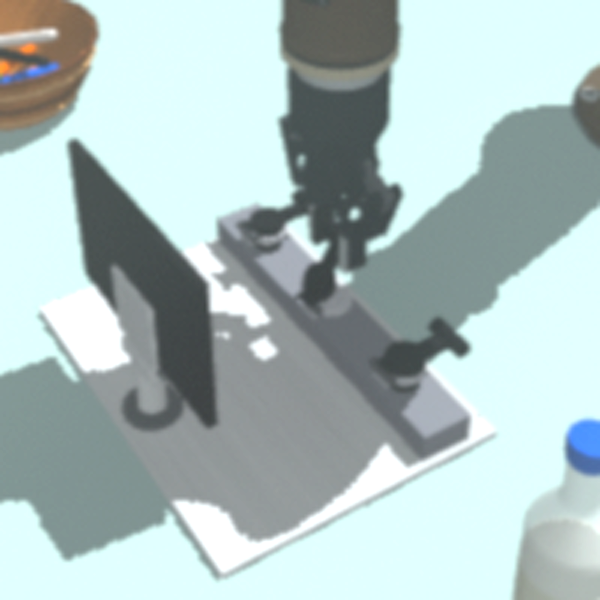

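```bash
python3 -c "
from station import ctrl
print(ctrl.job_done())"
```

```text
the job is handed in; nothing more can be done
None
```

I set the tablet upright and square, found the middle bolt loose, and handed the job in at 15.2 s with the gripper still holding that bolt's cap open. No verdict was reported.

- **Tablet:** I gripped it by its top edge and turned it to upright and square. My fit to the picture gave about 0.03 rad swivel and 0.06 rad tilt. The arm's pose while it still held the tablet read within 0.01 rad of both. Both are inside the 0.14 rad limit. The tablet looked unchanged in the last picture.
- **Loose bolt:** I tapped only the middle bolt. It sank about 7.5 mm and then stopped firmly, and the cap stood visibly lower afterwards. I didn't tap the other two bolts. The final press peaked at 46 N on the closed fingertips. That is above the 40 N limit given for the arm and gripper body, which I took not to cover the fingertips.
- **Cap:** I pinched its bar by the ends at 20 N and swung it up along its arc. The last check put it at about 1.15 rad (66°) open, worked out from the arm's pose, with the fingers closed to 35.7 mm on the 36 mm bar. The arm was pressing lightly down on it (about 3 N), so the bolt should still be sunk; I have no direct reading of that.
- **Other caps and objects:** In the last picture the left and right caps looked shut. The arm never went near the bottle, basket or marker, but I didn't re-measure their positions.

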